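# Seat the draining tray on its stand and wedge up its front edge

### The job

Pick up the steel draining tray by its black handle and seat it on the green stand so that both white pegs come up through the two holes in its rear flange and it lies flat, then let go of it. Then take the blue wedge by its black grip and, keeping it flat on the table, push its thin end between the stand's rails under the middle of the tray's front edge until that whole edge has just lifted off the rails, by about half a centimetre (the wedge's white stripe is then at the tray's edge), with the tray still on its pegs. Finish while still gripping the wedge and holding it there, and do not disturb the other things on the table.

Things in the scene. Friction and masses are not known exactly. Their poses are not given: they have to be found in the camera images.
- stand: Green U-shaped frame fixed to the table, 14 mm high, its open front facing roughly to -y of the world. Origin on the table below the seated tray's centre; x points from open front to rear. Side rails: x=-80 to 85 mm, 16 mm wide, centred at y=+-55 mm; 94 mm of bare table between them, where the wedge slides. Rear beam: x=85 to 125 mm. Their top is the tray's seat.
- stand_pegs (a point): Point midway between the two white pegs, on top of the rear beam, at x=100, y=0, z=14 mm of the stand. The pegs stand at 45 mm either side along the stand's y; each is 10 mm in diameter, 16 mm high, the last 6 mm tapering to 4 mm.
- tray_handle (a point): Centre of the draining tray's black handle bar: 100 mm along the tray's x, 16 mm wide (y), 20 mm tall, centred 50 mm above the tray's underside over the middle of the pan, on two 12 mm wide posts at x=+-45 mm, open beneath. Axes as tray. Seated, it is 64 mm above the table over the stand's origin.
- tray_holes (a point): Point midway between the two square 14 mm holes in the tray's rear flange, on the underside of the tray (x=100, y=0 mm from the tray's centre; 50 mm below the handle centre). The holes lie at 45 mm either side along the tray's y. Seated, this point coincides with stand_pegs.
- tray_lip_left (a point): Left corner of the underside of the tray's front edge (x=-85, y=+60 mm from the tray's centre, at underside level). Seated it is 14 mm above the table; wedged up it should be about 19 mm.
- tray_lip_right (a point): Right corner of the underside of the tray's front edge (x=-85, y=-60 mm). Seated it is 14 mm above the table; wedged up it should be about 19 mm.
- wedge_grip (a point): Centre of the black upright grip on the thick end of the blue wedge, 54 mm above the wedge's underside: 28 mm long (x), 22 mm thick (y), standing free from 25 to 73 mm above the underside. Axes as wedge.
- wedge_tip (a point): Middle of the lower edge of the wedge's thin tip, on the underside, 126 mm ahead of the grip centre along the wedge's x.
- tray: Loose steel draining tray, about 0.45 kg. Origin at the centre of the pan's underside; x to the rear, z up. Pan 170 (x) by 130 mm (y), walls 22 mm high, orange slices fixed in it; front edge at x=-85 mm; behind the pan a flat flange 4 mm thick reaches to x=117 mm. Seated, its axes equal the stand's.
- wedge: Loose blue wedge, 0.16 kg, 140 mm long, 50 mm wide. Origin at the centre of its underside, 70 mm behind the tip, 56 mm ahead of the grip; x to the thin tip. From tip backwards the top rises evenly from 3 to 25 mm over 110 mm, then is level. White stripe 80 mm back from the tip, where it is 19 mm high; the seated tray's edge (14 mm up) first touches the slope 55 mm back from the tip.
- veg_brush: Bystander: wooden vegetable brush with yellow bristles, 130 x 26 x 22 mm, lying flat; origin at the centre of its underside, x along it. It and the wedge may have changed places.
- spice_jar: Bystander: amber jar with red cap, 52 mm in diameter, 100 mm high; origin at the centre of its underside.
- seed_bowl: Bystander: small white bowl, 100 mm across, 45 mm high; origin at the centre of its underside.
- jug: Bystander: white jug, 100 mm across and 150 mm high with a side handle; origin at the centre of its underside.
- pumpkin: Bystander: small orange pumpkin, 110 mm across, 84 mm high with stalk; origin at the centre of its underside.
- spoon: Bystander: kitchen spoon lying flat, x along it towards the bowl of the spoon.
Mind the look-alikes: they are no part of the job. Leave any red look-alike of the tray alone.

How it is judged:
By the outcome, as a careful person would: the job done as asked, in the order asked, and still so for the second after the job is handed in, while the arm keeps its last pose, push and grip.
It also fails if it takes over 61 s, if anything falls off the work surface, if the arm or the gripper's body presses on something with over 40 N, if the wrist force passes 120 N, or if a joint passes its speed limit or range.

### The arm

A 6-joint arm with a two-finger parallel gripper is mounted at the origin on the work surface. World frame = base frame: x ahead of the robot, y to its left, z up, the work surface at z = 0. Lengths are in mm, angles in rad, forces in N, time in s.
With the tool pointing down it reaches from about 350 to 875 mm from the base axis. Payload 4.2 kg.
Tool frame: the origin (TCP) lies at the very end of the fingers, on their centre line; the grasp point (between the pads) lies 19 mm behind it (arm.pinch_z is the distance from the TCP to the grasp point, in mm); x points along the fingers, y is the direction in which the jaws open and shut, and the axes are right-handed (so a half turn about x gives the same grasp; the last joint's range is limited). The gripper opens to 85 mm and grips with 20 to 120 N. Pads are 22 mm wide; open, the fingers measure 114 mm over their backs; the gripper's body (76 mm by 85 mm) begins 54 mm behind the grasp point. The pads swing forward as they close: fully open they stand 13 mm farther back than shut.
Start: joints at [-1.042, 0.385, 0.008, 0, -1.194, -0.259], TCP at [166.603, -602.364, 231.312] pointing down, gripper open.
Joint ranges: [-3.14, 3.14], [-1.21, 2.06], [-1.07, 1.41], [-3.16, 2.05], [-2.99, -0.16], [-3.1, 3.1]. Speed limits (rad/s): [2.79, 2.79, 3.14, 3.14, 3.14, 3.14].

### API

Orientations are given as a unit quaternion [x, y, z, w].
In Python, from bench import arm gives the robot as it stands.
- The arm moves only by the tool drive_tool, never from a script. Its argument "motion" is a list of rows, each a list of 4 numbers: the shift along the tool's x, y, z in mm, then the turn about the tool's x in degrees. In form: [[dx, dy, dz, spin], ...]. A call has 1 to 10 rows; each row shifts and turns the commanded pose from where the row before left it, along the tool's axes as they then stand; what a row does not reach is not made up. A row lasts 1/12 s, in which the tool goes at most 41.7 mm and 7.16 degrees, less where a joint would pass 70% of its speed; a pose out of reach is approached as far as the arm can. A call with a gripper value outside its range is refused whole. "grip" is the finger opening in mm, from 0 to 85.4, set as the call begins (left out, the last holds). The fingers move at their own pace and stop on an object; the grip force is fixed at half the most. Time passes only in rows, so rows that do not move let the fingers close. It gives the time, the measured TCP pose, the force and the opening at its end, in the units of the state.
- arm.read_state(): the state, without advancing time (a new reading comes with each control period).
- arm.get_image(name): name is "side" or "top" or "wrist"; returns the picture (480x640x3 uint8, red, green, blue); there is no depth.
- arm.calibration(name): a dict with "K" (3x3 intrinsics, pixels), "eye" and "attitude" of the camera in the world; the wrist camera has in their place "T_tool_cam" (4x4, takes a point from camera to tool coordinates, whose origin is the TCP and whose axes are the tool frame's). Camera axes: x right, y up, looking along -z (the intrinsics and any distortion apply to the point x, -y, -z); pixel columns grow to the right and rows downward; lengths in mm; the calibration is good to about 2 mm. A picture is of the moment at which its call begins: read the wrist's pose just before it. calibration takes no time and is no camera call.
- arm.job_done(): hands the job in, once; it reports no verdict.
The state is a dict: "clock": time; "joints": joint angles; "joint_vel": joint speeds; "joint_efforts": joint torques, N m; "position": TCP position; "ee_rot": TCP orientation; "contact_force": force on the tool from outside, world axes, zero at the start; "wrist_torque": the same for the moment, N m; "gripper_width": finger opening in mm.
Only numpy, scipy, OpenCV 4.12 (cv2) and the standard library are available. Lean on these libraries where they do the work, as an engineer would, in place of code of your own. Each camera call takes 0.05 s, during which the arm holds its last target. There are 200 camera calls.

## Working session

There is one attempt and no reset: what is moved stays moved. The work goes in short steps, Python scripts to look and compute and a tool call to move; the robot and the scene stay as the last step left them, time stands still between calls to the robot, and variables do not carry over. Pictures are saved under pics/ and viewed, about 8 in all and at most 12, crops included, and the job is handed in when it is done.

Besides the shell and the picture viewer there is one more tool, called by a JSON object that holds its "op" and its "data". drive_tool: Moves the arm, as the interface text tells. Its arguments: {"type":"object","properties":{"motion":{"type":"array"},"grip":{"type":"number"}},"required":["motion"]}

```bash
mkdir -p pics; ls
cat > h.py <<'E'
import numpy as np, cv2
from bench import arm
from scipy.spatial.transform import Rotation as R
def save(n,im): cv2.imwrite(f'pics/{n}.png',cv2.cvtColor(im,cv2.COLOR_RGB2BGR))
E
python3 - <<'E'
from h import *
for n in ('top','side'):
    im=arm.get_image(n); np.save(f'pics/{n}0.npy',im); save(n+'0',im)
    print(n,arm.calibration(n))
print(arm.calibration('wrist')); print(arm.read_state(), arm.pinch_z)
E
```

```text
pics
top {'K': array([[576.24909655,   0.        , 315.43371462],
       [  0.        , 576.24909655, 238.88404647],
       [  0.        ,   0.        ,   1.        ]]), 'eye': array([ 254.90418623, -108.44420877, 1518.33339604]), 'attitude': array([-0.07477047,  0.06295885,  0.70709597, -0.7003291 ])}
side {'K': array([[581.6917263 ,   0.        , 318.2722103 ],
       [  0.        , 581.6917263 , 229.66851184],
       [  0.        ,   0.        ,   1.        ]]), 'eye': array([-109.52771685,  560.67154261, 1004.95310017]), 'attitude': array([-0.1381296 ,  0.34933896,  0.8542547 , -0.35934859])}
{'K': array([[410.73389175,   0.        , 320.54042644],
       [  0.        , 410.73389175, 239.00177302],
       [  0.        ,   0.        ,   1.        ]]), 'T_tool_cam': array([[-8.03862950e-04,  3.20204725e-01, -9.47348029e-01,
        -1.41902936e+02],
       [ 9.99999592e-01,  6.47381799e-04, -6.29724128e-04,
        -1.17921928e+00],
       [ 4.11655230e-04, -9.47348149e-01, -3.20205115e-01,
        -8.07014961e+01],
       [ 0.00000000e+00,  0.00000000e+00,  0.00000000e+00,
         1.00000000e+00]])}
{'clock': 0.1, 'joints': array([-1.04244037e+00,  3.85474261e-01,  6.77346696e-03, -4.13762356e-04,
       -1.19400657e+00, -2.58611506e-01]), 'joint_vel': array([ 0.00103251, -0.00060416,  0.00259814,  0.00314411,  0.00042894,
        0.0004895 ]), 'joint_efforts': array([-3.82844983e-04, -3.93319917e+01,  1.88929975e+01,  4.19791684e+00,
       -2.60135268e-03,  8.68181644e-06]), 'position': array([ 166.43452529, -601.89633347,  230.34168202]), 'ee_rot': array([-0.09435053,  0.70082559,  0.09570283,  0.70055866]), 'contact_force': array([ 0.15249703,  0.54757703, -0.70830263]), 'wrist_torque': array([ 0.01128918, -0.02847301, -0.021889  ]), 'gripper_width': 85.32752845924557} 18.700000000000003
```

View pics/top0.png

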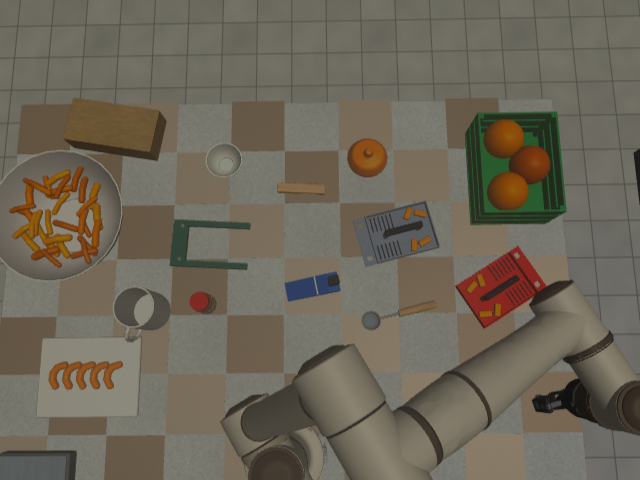

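View pics/side0.png

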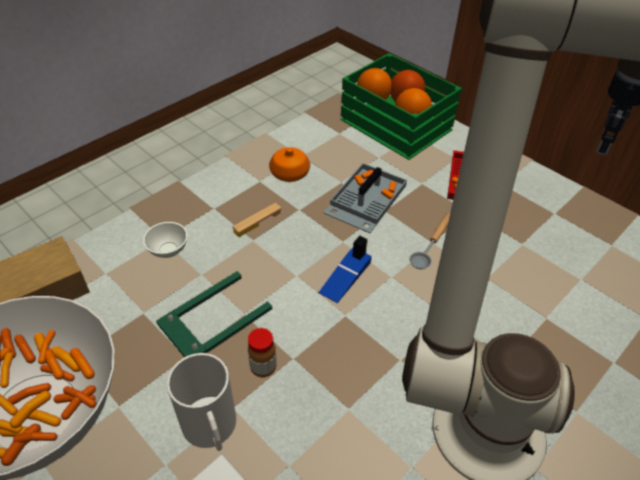

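```bash
cat >> h.py <<'E'
def campose(n,st=None):
    c=arm.calibration(n)
    if n=='wrist':
        T=np.eye(4); T[:3,:3]=R.from_quat(st['ee_rot']).as_matrix(); T[:3,3]=st['position']
        return c['K'],T@c['T_tool_cam']
    T=np.eye(4); T[:3,:3]=R.from_quat(c['attitude']).as_matrix(); T[:3,3]=c['eye']; return c['K'],T
def cast(p,z,K,T):
    p=np.atleast_2d(p).astype(float)
    d=np.c_[(p[:,0]-K[0,2])/K[0,0],-(p[:,1]-K[1,2])/K[1,1],-np.ones(len(p))]@T[:3,:3].T
    return T[:3,3]+d*((z-T[2,3])/d[:,2])[:,None]
def proj(P,K,T):
    q=(np.atleast_2d(P)-T[:3,3])@T[:3,:3]
    return np.c_[K[0,2]+K[0,0]*q[:,0]/-q[:,2],K[1,2]-K[1,1]*q[:,1]/-q[:,2]]
def blob(m,lo,hi,roi=None):
    "pixels (u,v) of mask, largest component within roi x0,y0,x1,y1"
    hsv=cv2.cvtColor(m,cv2.COLOR_RGB2HSV); k=cv2.inRange(hsv,lo,hi)
    if roi: z=np.zeros_like(k); x0,y0,x1,y1=roi; z[y0:y1,x0:x1]=k[y0:y1,x0:x1]; k=z
    n,l,s,c=cv2.connectedComponentsWithStats(k); i=1+np.argmax(s[1:,4]); v,u=np.where(l==i); return np.c_[u,v]
def rect(P):
    r=cv2.minAreaRect(P[:,:2].astype(np.float32)); return np.round(r[0],1),np.round(r[1],1),round(r[2],1)
E
python3 - <<'E'
from h import *
rois={'top':dict(stand=(160,205,260,280),wedge=(275,260,350,310),handle=(375,215,430,245)),
'side':dict(stand=(140,260,280,360),wedge=(310,230,380,305),handle=(345,160,390,205))}
for n in('top','side'):
    im=np.load(f'pics/{n}0.npy'); K,T=campose(n)
    g=blob(im,(60,80,20),(95,255,200),rois[n]['stand']); print(n,'stand',rect(cast(g,14,K,T)),len(g))
    b=blob(im,(105,120,40),(130,255,255),rois[n]['wedge']); print('wedge',rect(cast(b,10,K,T)),len(b))
    d=blob(im,(0,0,0),(180,255,60),rois[n]['handle']); print('handle',rect(cast(d,58,K,T)),len(d))
im=np.load('pics/top0.npy'); c=im[190:310,160:450]; c=cv2.resize(c,None,fx=2.7,fy=2.7,interpolation=cv2.INTER_CUBIC); save('crop0',c)
E
```

```text
top stand (array([485.7, 260.3]), array([2.7, 0. ]), -90.6) 2
wedge (array([420.1, -43.5]), array([46.4, 74.8]), 11.5) 502
handle (array([ 576.9, -308. ]), array([ 41. , 106.1]), 14.4) 291
side stand (array([539. , 200.1]), array([202.8, 127.9]), 86.4) 1970
wedge (array([426.7, -76.9]), array([ 55.2, 155.2]), 13.5) 1110
handle (array([ 547.1, -302.3]), array([ 71.7, 146.2]), 38.9) 358
```

View pics/crop0.png

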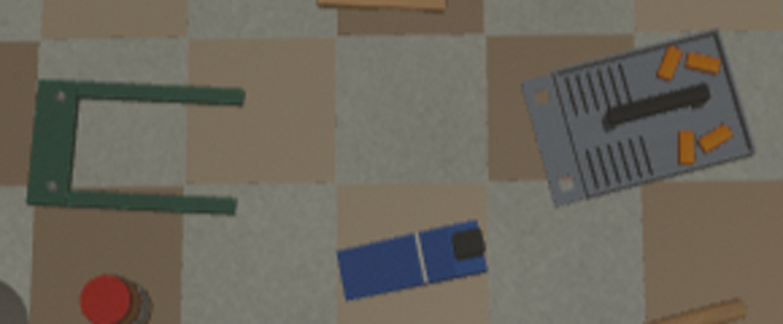

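Run:
```python
from h import *
K,T=campose('top')
f=lambda u,v,z: np.round(cast([(u/2.7+160-.3,v/2.7+190-.3)],z,K,T)[0],1)
for n,a in dict(hA=(609,118,60),hB=(704,95,60),hole1=(541,98,4),hole2=(566,184,4),peg1=(60,97,28),peg2=(52,186,28),railL=(244,97,14),railR=(237,207,14),beamTL=(40,80,14),beamBL=(28,204,14),tip=(342,275,2),stripe=(421,258,19),grip=(467,243,72)).items(): print(n,f(*a))
```

```text
hA [ 555.6 -265.3   60. ]
hB [ 577.  -356.8   60. ]
hole1 [ 588.2 -204.5    4. ]
hole2 [ 501.3 -227.     4. ]
peg1 [589.5 270.3  28. ]
peg2 [500.8 274.8  28. ]
railL [590.5  90.5  14. ]
railR [480.3  95.8  14. ]
beamTL [610.3 294.5  14. ]
beamBL [485.5 301.4  14. ]
tip [414.   -6.4   2. ]
stripe [427.9 -84.   19. ]
grip [ 435.4 -127.9   72. ]
```

```bash
cat >> h.py <<'E'
def go(P,yaw=None):
    "tool-axis shift to world TCP target P and spin (deg) so jaws (tool y) lie along world yaw (mod 180), upright assumed"
    s=arm.read_state(); M=R.from_quat(s['ee_rot']).as_matrix()
    print('pos',s['position'].round(1),'F',s['contact_force'].round(1),'w',round(s['gripper_width'],1),'t',s['clock'],'j6',s['joints'][5].round(2))
    print('toolx',M[:,0].round(3),'tooly',M[:,1].round(3),'toolz',M[:,2].round(3))
    print('shift',(M.T@(np.array(P)-s['position'])).round(1))
    if yaw is not None:
        a=np.degrees(np.arctan2(M[1,1],M[0,1])); d=(a-yaw+90)%180-90; print('jaw yaw',round(a,1),'spin(+x=down)',round(d,1))
E
python3 -c "
from h import *
go((566,-311,150),13.8)"
```

```text
pos [ 166.4 -601.9  230.3] F [ 0.2  0.5 -0.7] w 85.3 t 0.1 j6 -0.26
toolx [-0.001  0.002 -1.   ] tooly [-0.266  0.964  0.002] toolz [ 0.964  0.266 -0.   ]
shift [ 80.6 173.8 462.6]
jaw yaw 105.4 spin(+x=down) -88.4
```

{"op": "drive_tool", "data": {"motion": [[0,6,15,0],[0,12,31,0],[0,13,35,0],[0,13,35,0],[0,13,35,0],[0,13,35,0],[0,13,35,0],[0,13,35,0],[0,13,35,0],[0,13,35,0]]}}

```text
clock: 0.93
position: [449.3, -396.3, 231.0]
ee_rot: [-0.095, 0.701, 0.095, 0.7]
contact_force: [0.6, 0.1, 0.4]
gripper_width: 85.5
```

{"op": "drive_tool", "data": {"motion": [[0,13,35,0],[0,13,35,0],[0,13,35,0],[0,11,30,0],[0,5,10,0],[8,0,0,7],[8,0,0,7],[8,0,0,7],[8,0,0,7],[8,0,0,7]]}}

```text
clock: 1.77
position: [572.8, -306.3, 190.4]
ee_rot: [0.122, 0.697, -0.122, 0.696]
contact_force: [-0.1, 1.0, -0.2]
gripper_width: 85.3
```

{"op": "drive_tool", "data": {"motion": [[0,0,0,7],[0,0,0,7],[0,0,0,7],[0,0,0,7],[0,0,0,7],[0,0,0,7],[0,0,0,7],[0,0,0,7],[0,0,0,0]]}}

```text
clock: 2.52
position: [572.7, -306.4, 190.8]
ee_rot: [0.434, 0.559, -0.434, 0.558]
contact_force: [-0.1, -0.1, 0.7]
gripper_width: 85.0
```

```bash
python3 -c "
from h import *
st=arm.read_state();im=arm.get_image('wrist');np.save('pics/w1.npy',im);save('w1',im)
import pickle;pickle.dump(st,open('pics/w1.pkl','wb'))
go((566,-311,150),13.8)"
```

```text
pos [ 572.8 -306.4  190.9] F [-0.6 -0.3  0.1] w 85.5 t 2.5667 j6 -2.64
toolx [-0.001  0.    -1.   ] tooly [ 0.968  0.252 -0.001] toolz [ 0.252 -0.968 -0.001]
shift [40.9 -7.7  2.8]
jaw yaw 14.6 spin(+x=down) 0.8
```

View pics/w1.png

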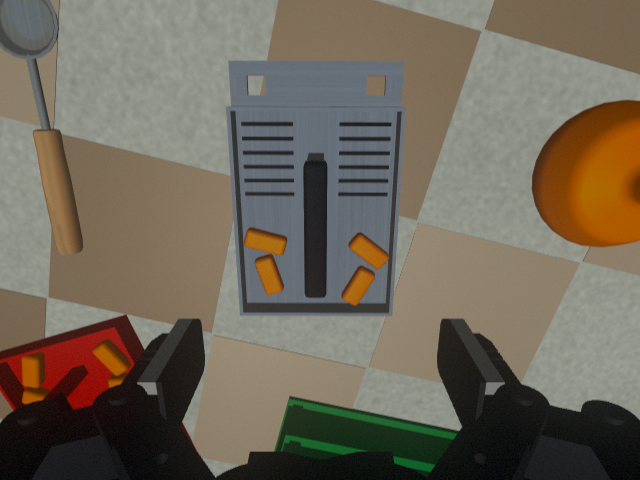

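{"op": "drive_tool", "data": {"motion": [[0,0,-15,0],[0,0,-25,0],[0,0,-30,0],[0,-4,-20,0],[0,-1,-5,0],[0,0,0,-7],[0,0,0,-7],[0,0,0,-7],[0,0,0,-7],[0,0,0,-7]]}}

```text
clock: 3.4
position: [544.8, -216.0, 191.3]
ee_rot: [0.242, 0.664, -0.242, 0.664]
contact_force: [0.1, 0.3, 0.2]
gripper_width: 85.5
```

{"op": "drive_tool", "data": {"motion": [[0,0,0,-7],[0,0,0,-7],[0,0,0,-7],[0,0,0,-7],[0,0,0,-7],[0,0,0,-7],[0,0,0,-7],[0,0,0,-7],[0,0,0,-7],[0,0,0,-7]]}}

```text
clock: 4.23
position: [544.8, -216.1, 191.2]
ee_rot: [-0.183, 0.683, 0.183, 0.683]
contact_force: [-0.5, -0.3, -0.2]
gripper_width: 85.8
```

{"op": "drive_tool", "data": {"motion": [[0,0,0,-7],[0,0,0,-7],[0,0,0,-7],[0,0,0,-7],[0,0,0,-7],[0,0,0,-7],[0,0,0,-7],[0,0,0,-7],[0,0,0,-7],[0,0,0,-7]]}}

```text
clock: 5.07
position: [544.8, -216.1, 191.2]
ee_rot: [-0.541, 0.455, 0.541, 0.455]
contact_force: [-0.3, 0.6, 0.7]
gripper_width: 85.4
```

{"op": "drive_tool", "data": {"motion": [[0,0,0,-4],[0,0,0,0],[0,0,0,0]]}}

```text
clock: 5.32
position: [544.8, -215.9, 191.2]
ee_rot: [-0.555, 0.438, 0.555, 0.438]
contact_force: [0.1, 0.8, 0.1]
gripper_width: 85.6
```

```bash
python3 -c "
from h import *
st=arm.read_state();im=arm.get_image('wrist');np.save('pics/w2.npy',im);save('w2',im)
import pickle;pickle.dump(st,open('pics/w2.pkl','wb'))
go((543,-214,190),13.8)"
```

```text
pos [ 544.8 -215.8  191.2] F [ 1.1 -0.6  0. ] w 85.3 t 5.3667 j6 0.33
toolx [-0. -0. -1.] tooly [-0.973 -0.232  0.   ] toolz [-0.232  0.973  0.   ]
shift [1.2 1.3 2.2]
jaw yaw -166.6 spin(+x=down) -0.4
```

View pics/w2.png

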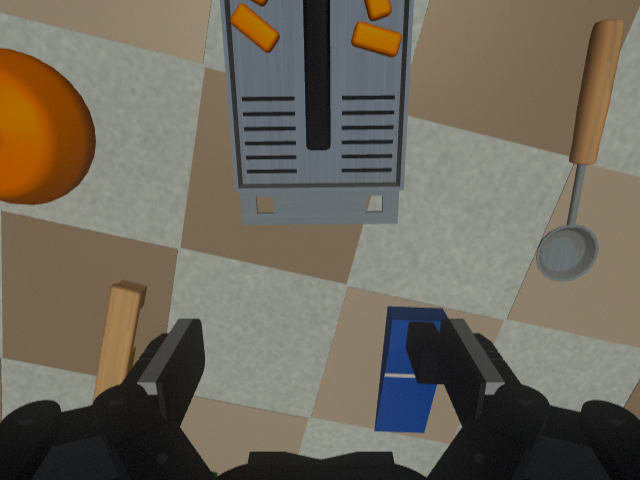

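```bash
python3 -c "
from h import *
import pickle
for n,pts in (('w1',dict(h1=(256.5,85.5,3),h2=(376,85.5,3),hA=(315.5,163,60),hB=(315.5,297,60),c1=(229,61,4),c2=(404,61,4))),('w2',dict(h1=(264.5,204,3),h2=(375,204,3),hA=(317.5,150,60),c1=(242,223.5,4),c2=(398,223,4),tipL=(375,430,2),tipR=(425,432,2)))):
    K,T=campose('wrist',pickle.load(open(f'pics/{n}.pkl','rb')))
    for k,a in pts.items(): print(n,k,cast([a[:2]],a[2],K,T)[0].round(1))
"
```

```text
w1 h1 [ 501.  -227.8    3. ]
w1 h2 [ 588.1 -205.6    3. ]
w1 hA [ 556.8 -264.9   60. ]
w1 hB [ 580.6 -360.    60. ]
w1 c1 [ 478.1 -216.2    4. ]
w1 c2 [ 603.1 -184.4    4. ]
w2 h1 [ 592.  -206.9    3. ]
w2 h2 [ 503.3 -228.     3. ]
w2 hA [ 560.6 -266.1   60. ]
w2 c1 [ 607.  -186.4    4. ]
w2 c2 [ 480.4 -217.     4. ]
w2 tipL [439.2  -2.1   2. ]
w2 tipR [389.2 -11.3   2. ]
```

{"op": "drive_tool", "data": {"motion": [[0,-4,17,0],[0,-7,30,0],[0,-9,38,0],[0,-9,38,0],[0,-9,38,0],[0,-9,38,0],[0,-9,38,0],[0,-9,38,0],[0,-9,38,0],[0,-9,38,0]]}}

```text
clock: 6.2
position: [543.6, 147.0, 191.6]
ee_rot: [0.555, -0.438, -0.555, -0.438]
contact_force: [0.4, -0.4, -0.8]
gripper_width: 85.5
```

{"op": "drive_tool", "data": {"motion": [[0,-9,38,0],[0,-9,38,0],[0,-8,30,0],[0,-4,18,0],[0,0,0,6],[0,0,0,6],[0,0,0,4],[0,0,0,0],[0,0,0,0]]}}

```text
clock: 6.95
position: [544.3, 272.3, 191.3]
ee_rot: [-0.489, 0.511, 0.489, 0.511]
contact_force: [0.2, -0.0, 0.3]
gripper_width: 85.4
```

```bash
python3 -c "
from h import *
st=arm.read_state();im=arm.get_image('wrist');np.save('pics/w3.npy',im);save('w3',im)
import pickle;pickle.dump(st,open('pics/w3.pkl','wb'))
go((570.3,-313.8,150),13.9)"
```

```text
pos [544.3 272.3 191.3] F [ 0.5 -0.4  0. ] w 85.7 t 7.0 j6 -0.77
toolx [-0. -0. -1.] tooly [-0.999  0.043  0.   ] toolz [ 0.043  0.999 -0.   ]
shift [  41.4  -51.4 -584.4]
jaw yaw 177.5 spin(+x=down) -16.4
```

View pics/w3.png

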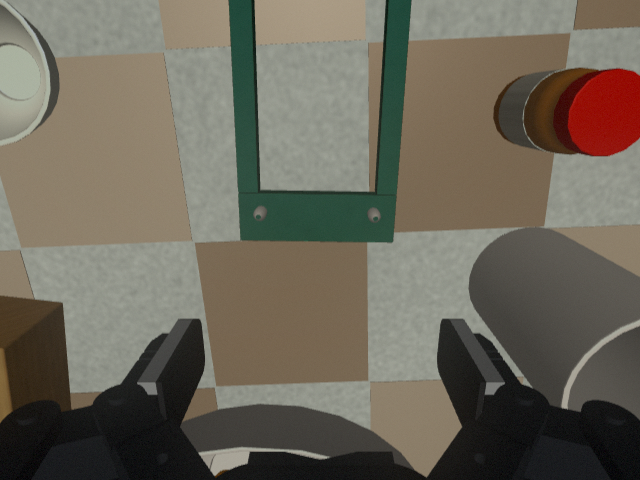

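```bash
python3 -c "
from h import *
im=np.load('pics/w3.npy');a=np.load('pics/w2.npy')
f=lambda i,y,x:cv2.resize(i[y:y+70,x:x+180],None,fx=4,fy=4,interpolation=cv2.INTER_CUBIC)
save('crop3',np.vstack([f(im,180,230),f(a,170,230)]))"
```

```text
(no output)
```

View pics/crop3.png

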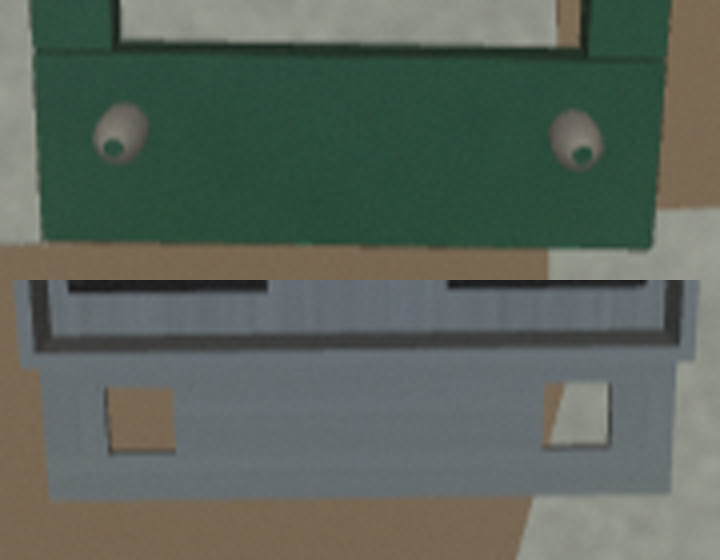

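```bash
python3 -c "
from h import *
import pickle
for n,p,z in (('w2',[(264.9,204.8),(374.2,203.5)],4),('w3',[(258.2,217),(375.7,218.5)],30),('w3',[(240.6,240.3),(393,241.8)],14)):
    st=pickle.load(open(f'pics/{n}.pkl','rb'));K,T=campose('wrist',st)
    P=cast(p,z,K,T);m=P.mean(0);d=P[0]-P[1];print(n,P.round(1).tolist(),m.round(1),'yaw',np.degrees(np.arctan2(d[0],-d[1])).round(2)-0, 'len',np.hypot(*d[:2]).round(1))
    M=R.from_quat(st['ee_rot']).as_matrix();print(' in tool',(M.T@(m-st['position'])).round(1))
"
```

```text
w2 [[591.5, -206.1, 4.0], [504.3, -227.9, 4.0]] [ 547.9 -217.     4. ] yaw 104.07 len 89.9
 in tool [187.2  -2.8  -1.8]
w3 [[593.9, 272.0, 30.0], [504.1, 277.2, 30.0]] [549.  274.6  30. ] yaw 86.73 len 90.0
 in tool [161.3  -4.7   2.5]
w3 [[612.9, 295.6, 14.0], [487.9, 302.4, 14.0]] [550.4 299.   14. ] yaw 86.89 len 125.3
 in tool [177.3  -5.   26.9]
```

{"op": "drive_tool", "data": {"motion": [[0,-1,-15,0],[0,-3,-30,0],[0,-3,-38,0],[0,-4,-39,0],[0,-4,-39,0],[0,-4,-39,0],[0,-4,-39,0],[0,-4,-39,0],[0,-4,-39,0],[0,-4,-39,0]]}}

```text
clock: 7.83
position: [562.6, -87.1, 191.7]
ee_rot: [-0.489, 0.511, 0.489, 0.511]
contact_force: [0.5, 0.5, 1.6]
gripper_width: 85.4
```

{"op": "drive_tool", "data": {"motion": [[0,-4,-39,0],[0,-3,-39,0],[0,-3,-39,0],[0,-3,-39,0],[0,-2,-39,0],[0,-1,-28,0],[0,0,-5,-5],[10,0,0,-6],[15,0,0,-5.5],[15,0,0,0]]}}

```text
clock: 8.67
position: [568.5, -314.3, 151.4]
ee_rot: [0.558, -0.435, -0.557, -0.435]
contact_force: [-0.1, 0.1, -1.5]
gripper_width: 85.5
```

```bash
python3 -c "
from h import *
go((570.4,-314,31),14)"
```

```text
pos [ 568.5 -314.3  151.4] F [-0.1  0.1 -1.5] w 85.5 t 8.6667 j6 0.5
toolx [ 0.001 -0.    -1.   ] tooly [-0.97  -0.244 -0.001] toolz [-0.244  0.97  -0.001]
shift [120.4  -1.8  -0.2]
jaw yaw -165.9 spin(+x=down) 0.1
```

{"op": "drive_tool", "data": {"motion": [[20,-1.8,0,0],[30,0,0,0],[30,0,0,0],[22,0,0,0],[12,0,0,0],[4.5,0,0,0],[0,0,0,0]]}}

```text
clock: 9.25
position: [570.4, -312.8, 32.2]
ee_rot: [-0.557, 0.436, 0.558, 0.435]
contact_force: [0.8, 0.5, 1.0]
gripper_width: 85.5
```

{"op": "drive_tool", "data": {"motion": [[0,0,0,0],[0,0,0,0],[0,0,0,0],[0,0,0,0],[0,0,0,0],[0,0,0,0]], "grip": 0}}

```text
clock: 9.75
position: [571.1, -312.6, 33.8]
ee_rot: [0.557, -0.435, -0.557, -0.435]
contact_force: [2.1, -0.3, -2.1]
gripper_width: 14.6
```

{"op": "drive_tool", "data": {"motion": [[0,0,0,0],[-4,0,0,0],[-10,0,0,0],[-20,0,0,0],[-20,0,0,0],[-20,0,0,0],[-15,0,0,0],[-5,0,0,0],[0,0,0,0],[0,0,0,0]]}}

```text
clock: 10.58
position: [570.2, -312.0, 125.8]
ee_rot: [-0.556, 0.436, 0.558, 0.436]
contact_force: [-0.9, -0.0, -4.9]
gripper_width: 14.7
```

```bash
python3 -c "
from h import *
print(arm.read_state()['wrist_torque'])
st=arm.read_state();im=arm.get_image('wrist');np.save('pics/w4.npy',im);t=arm.get_image('top')
s=arm.get_image('side')
save('c4',np.hstack([cv2.resize(im,(400,300)),cv2.resize(s[130:280,260:460],(400,300))]))
th=np.radians(104);print('holes rel',546.2-570.4)
go((570,-313,130),14)"
```

```text
[ 0.00443121  0.05658787 -0.03407579]
holes rel -24.199999999999932
pos [ 570.  -312.1  125. ] F [-0.4 -0.  -4.4] w 14.9 t 10.7333 j6 0.5
toolx [-0.003  0.001 -1.   ] tooly [-0.971 -0.241  0.003] toolz [-0.241  0.971  0.002]
shift [-5.   0.2 -0.9]
jaw yaw -166.1 spin(+x=down) -0.1
```

View pics/c4.png

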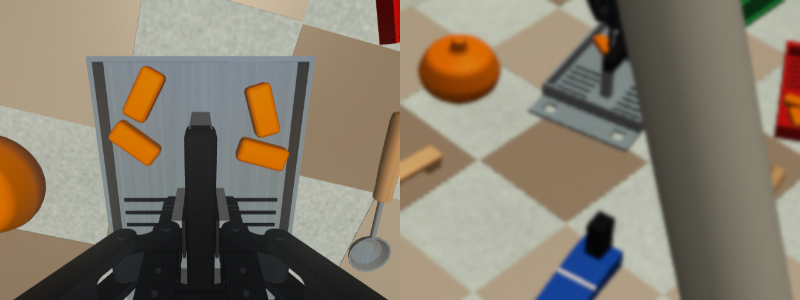

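{"op": "drive_tool", "data": {"motion": [[0,-1,6,0],[0,-3,15,0],[0,-4,23,0],[0,-6,32,0],[0,-6,33,0],[0,-6,33,0],[0,-6,33,0],[0,-6,33,0],[0,-6,33,0],[0,-6,33,0]]}}

```text
clock: 11.57
position: [552.4, -32.0, 126.8]
ee_rot: [-0.557, 0.435, 0.557, 0.435]
contact_force: [0.4, 1.0, -4.6]
gripper_width: 14.9
```

{"op": "drive_tool", "data": {"motion": [[0,-6,33,0],[0,-6,33,0],[0,-6,33,0],[0,-6,33,0],[0,-6,30,0],[0,-5,23,0],[0,-3,14,0],[0,-2,7,1],[0,0,0,3],[0,0,0,4]]}}

```text
clock: 12.4
position: [541.7, 175.9, 126.6]
ee_rot: [-0.525, 0.474, 0.525, 0.473]
contact_force: [-0.3, -0.4, -4.3]
gripper_width: 14.8
```

{"op": "drive_tool", "data": {"motion": [[0,0,0,4],[0,0,0,3],[0,0,0,2],[0,0,0,0],[0,0,0,0],[0,0,0,0]]}}

```text
clock: 12.9
position: [542.2, 175.0, 126.7]
ee_rot: [-0.487, 0.513, 0.487, 0.513]
contact_force: [-0.3, -0.2, -5.0]
gripper_width: 14.8
```

```bash
python3 -c "
from h import *
go((541.5,175.4,48),-3.2)"
```

```text
pos [542.2 175.  126.7] F [-0.3 -0.2 -5. ] w 14.8 t 12.9 j6 -0.65
toolx [-0. -0. -1.] tooly [-0.999  0.052  0.   ] toolz [ 0.052  0.999 -0.   ]
shift [78.7  0.7  0.4]
jaw yaw 177.0 spin(+x=down) 0.2
```

{"op": "drive_tool", "data": {"motion": [[15,0.5,0.3,0],[18,0,0,0],[14,0,0,0],[6,0,0,0],[0,0,0,0],[0,0,0,0]]}}

```text
clock: 13.4
position: [542.4, 175.5, 74.1]
ee_rot: [-0.487, 0.513, 0.487, 0.513]
contact_force: [0.6, 0.1, -4.1]
gripper_width: 15.1
```

```bash
python3 -c "
from h import *
t=arm.get_image('top');s=arm.get_image('side')
f=lambda i:cv2.resize(i,(400,400),interpolation=cv2.INTER_CUBIC)
save('c5',np.hstack([f(t[200:290,155:245]),f(s[270:370,140:240])]))
go((541.5,175.4,48),-3.2)"
```

```text
pos [542.9 175.9  74.9] F [ 0.5  0.5 -4.1] w 14.7 t 13.5 j6 -0.65
toolx [ 0.002  0.001 -1.   ] tooly [-0.999  0.053 -0.002] toolz [0.053 0.999 0.001]
shift [26.9  1.5 -0.6]
jaw yaw 177.0 spin(+x=down) 0.2
```

View pics/c5.png

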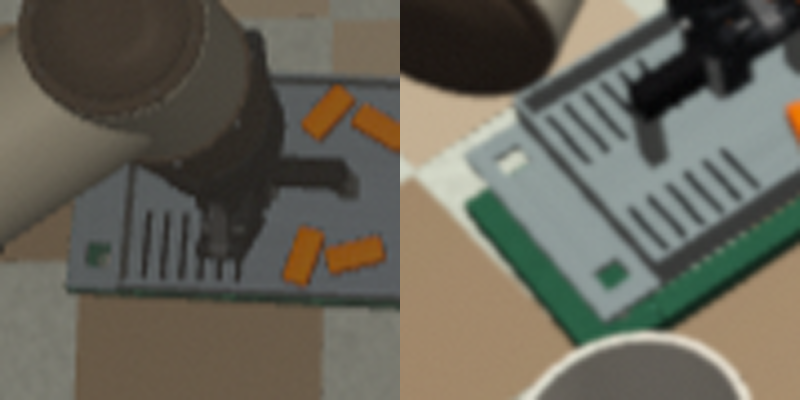

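```bash
python3 -c "
from h import *
K,T=campose('top');Ks,Ts=campose('side')
print('hole top',cast([(155+98.5/4.44-.5,200+252/4.44-.5)],45,K,T),'side',cast([(140+611/4-.5,270+275/4-.5),(140+511/4-.5,270+160/4-.5)],45,Ks,Ts))
im=np.load('pics/top0.npy').astype(int);c=im[250:268,170:190];print(c.sum(2)-c[:,:,1]*0)
i=np.load('pics/side0.npy');t=np.load('pics/top0.npy')
f=lambda i:cv2.resize(i,(400,400),interpolation=cv2.INTER_CUBIC)
save('c6',np.hstack([f(t[200:290,155:245]),f(i[270:370,140:240])]))"
```

```text
hole top [[504.20790521 276.5894197   45.        ]] side [[367.9149155  138.73434343  45.        ]
 [453.47010178 128.24585709  45.        ]]
[[257 192 172 174 171 175 169 172 171 168 171 174 168 170 170 170 140 280
  342 342]
 [257 179 171 171 173 169 167 168 171 175 172 171 169 174 167 178 144 280
  338 342]
 [256 176 170 170 173 171 170 171 169 171 167 171 171 173 170 181 153 317
  341 339]
 [235 180 173 171 172 170 174 176 173 177 169 165 171 173 172 164 163 342
  338 335]
 [216 176 167 172 167 174 169 171 170 170 169 165 172 171 173 157 181 339
  338 334]
 [221 172 170 171 174 170 172 174 170 173 168 175 173 170 168 158 192 339
  341 332]
 [211 172 169 167 171 165 170 174 180 180 174 175 169 176 168 152 189 347
  343 338]
 [205 171 175 174 171 174 176 192 221 243 200 170 170 172 167 150 225 346
  346 337]
 [195 174 172 171 167 168 173 217 236 279 237 183 171 175 174 150 236 344
  344 343]
 [196 168 172 167 168 166 172 202 243 261 238 186 174 174 174 141 232 297
  297 297]
 [205 168 170 169 172 171 169 177 207 214 210 170 168 175 173 147 201 238
  237 221]
 [187 171 169 173 172 174 167 167 172 180 183 170 173 172 187 166 172 190
  187 182]
 [177 173 174 168 167 172 170 163 166 168 175 173 174 172 186 181 173 173
  174 170]
 [174 174 171 173 174 170 170 172 171 171 167 169 170 170 164 180 172 173
  172 172]
 [171 176 172 168 173 172 174 178 168 171 166 167 173 171 157 175 173 171
  172 177]
 [198 168 147 154 141 150 144 153 155 156 160 156 159 160 158 184 187 176
  177 175]
 [303 293 270 223 220 223 193 199 197 205 195 197 169 178 171 190 170 162
  166 157]
 [345 344 310 263 261 260 248 246 249 247 251 247 235 231 236 236 231 228
  231 226]]
```

View pics/c6.png

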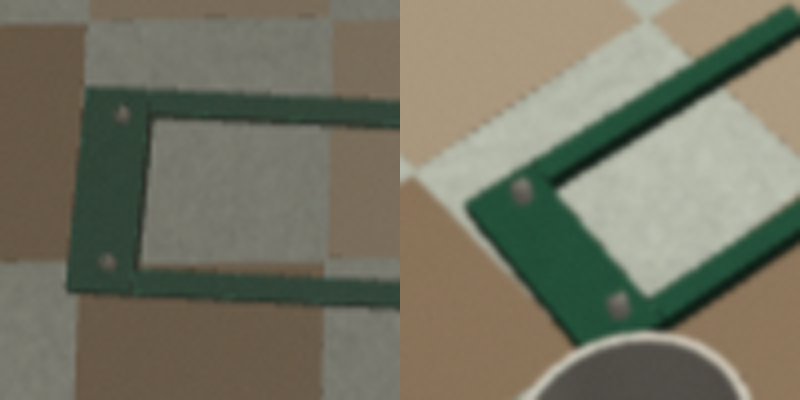

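```bash
python3 -c "
from h import *
K,T=campose('top');Ks,Ts=campose('side')
print('hole top',cast([(155+98.5/4.44-.5,200+252/4.44-.5)],45,K,T),'side',cast([(140+211/4-.5,270+275/4-.5),(140+111/4-.5,270+160/4-.5)],45,Ks,Ts))
for z in (22,25): print('peg top',cast([(178.8,258.4)],z,K,T),'side',cast([(140+218/4-.5,270+305/4-.5),(140+122/4-.5,270+191/4-.5)],z,Ks,Ts))
"
```

```text
hole top [[504.20790521 276.5894197   45.        ]] side [[502.90484655 277.7973615   45.        ]
 [593.76497907 273.08661538  45.        ]]
peg top [[502.30120991 276.76590854  22.        ]] side [[501.02006496 278.91937792  22.        ]
 [590.43964143 273.36702012  22.        ]]
peg top [[501.80520342 275.99360047  25.        ]] side [[499.15665627 279.7792933   25.        ]
 [588.30332173 274.24388145  25.        ]]
```

{"op": "drive_tool", "data": {"motion": [[5,2,0,0],[6,0,0,0],[4,0,0,0],[3,0,0,0],[2,0,0,0],[0,0,0,0]]}}

```text
clock: 14.0
position: [540.1, 175.5, 53.3]
ee_rot: [-0.487, 0.513, 0.487, 0.513]
contact_force: [0.8, 0.1, -5.5]
gripper_width: 14.8
```

{"op": "drive_tool", "data": {"motion": [[2,0,0,0],[1.5,0,0,0],[0,0,0,0]]}}

```text
clock: 14.25
position: [540.1, 175.5, 50.1]
ee_rot: [-0.487, 0.513, 0.487, 0.513]
contact_force: [0.4, 0.0, -4.8]
gripper_width: 15.1
```

{"op": "drive_tool", "data": {"motion": [[1,0,0,0],[0.7,0,0,0],[0.5,0,0,0],[0,0,0,0]]}}

```text
clock: 14.58
position: [540.1, 175.5, 48.1]
ee_rot: [-0.487, 0.513, 0.487, 0.513]
contact_force: [0.7, 0.8, -3.7]
gripper_width: 15.0
```

{"op": "drive_tool", "data": {"motion": [[0.8,0,0,0],[0.5,0,0,0],[0.5,0,0,0],[0,0,0,0]]}}

```text
clock: 14.92
position: [540.2, 175.5, 47.6]
ee_rot: [-0.487, 0.513, 0.487, 0.513]
contact_force: [-4.6, -0.9, 4.4]
gripper_width: 15.0
```

{"op": "drive_tool", "data": {"motion": [[0,0,0,0],[0,0,0,0],[0,0,0,0],[0,0,0,0],[0,0,0,0]], "grip": 60}}

```text
clock: 15.33
position: [540.2, 175.6, 46.3]
ee_rot: [-0.487, 0.513, 0.487, 0.513]
contact_force: [-0.3, 0.3, 0.0]
gripper_width: 60.3
```

{"op": "drive_tool", "data": {"motion": [[-8,0,0,0],[-20,0,0,0],[-30,0,0,0],[-35,0,0,0],[-35,0,0,0],[-20,0,0,0],[0,0,0,0]]}}

```text
clock: 15.92
position: [542.9, 176.8, 201.0]
ee_rot: [-0.488, 0.509, 0.485, 0.517]
contact_force: [0.1, 0.2, 0.4]
gripper_width: 60.1
```

```bash
python3 -c "
from h import *
import pickle
st=arm.read_state();im=arm.get_image('wrist');np.save('pics/w6.npy',im);pickle.dump(st,open('pics/w6.pkl','wb'))
s=arm.get_image('side');t=arm.get_image('top');np.save('pics/t6.npy',t);np.save('pics/s6.npy',s)
f=lambda i:cv2.resize(i,(400,400),interpolation=cv2.INTER_CUBIC)
save('c7',np.hstack([f(s[230:370,140:280]),f(t[200:320,220:340])]))
# wedge: blue in top
K,T=campose('top');b=blob(t,(105,120,40),(130,255,255),(275,255,350,310));print(rect(cast(b,10,K,T)))
go((435,-128,150),10)"
```

```text
(array([420.2, -43.3]), array([46.1, 75. ]), 12.3)
pos [539.5 175.3 194.2] F [-0.4  0.1 -0.5] w 60.1 t 16.0667 j6 -0.65
toolx [-0.001  0.    -1.   ] tooly [-0.999  0.053  0.001] toolz [0.053 0.999 0.   ]
shift [  44.2   88.1 -308.5]
jaw yaw 176.9 spin(+x=down) -13.1
```

View pics/c7.png

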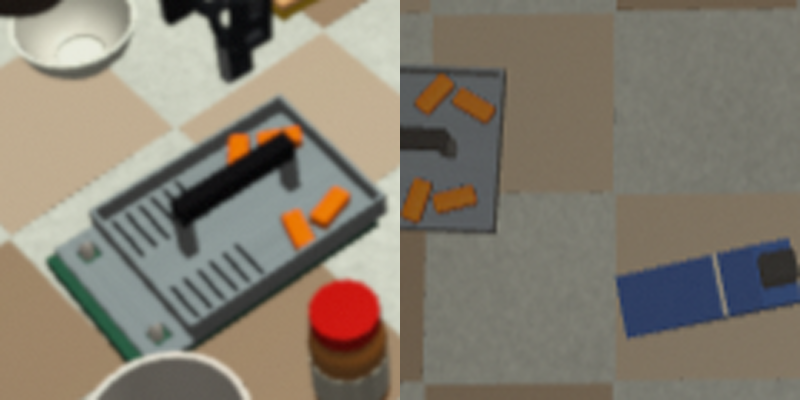

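{"op": "drive_tool", "data": {"motion": [[0,4,-14,0],[0,8,-28,0],[0,10,-35,0],[0,10,-35,0],[0,10,-35,0],[0,10,-35,0],[0,10,-35,0],[0,10,-35,0],[0,10,-32,0],[0,6,-25.8,0]]}}

```text
clock: 16.9
position: [432.8, -131.3, 193.0]
ee_rot: [-0.485, 0.514, 0.487, 0.512]
contact_force: [1.0, 0.6, 0.4]
gripper_width: 59.9
```

{"op": "drive_tool", "data": {"motion": [[20,0,0,-4],[30,0,0,-5],[20,0,0,-4.3],[4,0,0,0],[0,0,0,0],[0,0,0,0]]}}

```text
clock: 17.4
position: [435.9, -129.4, 120.5]
ee_rot: [-0.542, 0.454, 0.542, 0.453]
contact_force: [1.0, -0.0, 0.8]
gripper_width: 60.0
```

```bash
python3 -c "
from h import *
import pickle
st=arm.read_state();im=arm.get_image('wrist');np.save('pics/w8.npy',im);pickle.dump(st,open('pics/w8.pkl','wb'));save('w8',im)
K,T=campose('wrist',st)
print(proj([(435.3,-129.3,73)],K,T))
b=blob(im,(105,120,30),(130,255,255));print(len(b),rect(b),b.min(0),b.max(0))
d=blob(im,(0,0,0),(180,255,45),(250,150,390,330));print(len(d),d.min(0),d.max(0),d.mean(0))
go((435.3,-129.3,35.5),10.2)"
```

```text
[[325.31014152 275.73616777]]
5616 (array([319.5, 348. ]), array([80., 73.]), 90.0) [283 308] [356 388]
3065 [296 222] [339 295] [317.99151713 259.26199021]
pos [ 436.4 -129.3  121.1] F [ 1.3 -0.3  0.2] w 60.2 t 17.45 j6 0.11
toolx [ 0.001 -0.    -1.   ] tooly [-0.984 -0.177 -0.001] toolz [-0.177  0.984 -0.001]
shift [85.6  1.2  0.2]
jaw yaw -169.8 spin(+x=down) 0.0
```

```bash
python3 -c "
from h import *
import pickle
st=pickle.load(open('pics/w8.pkl','rb'));K,T=campose('wrist',st)
M=R.from_quat(st['ee_rot']).as_matrix()
for p,z in (((318,295.5),73),((318,222),25),((318,388),3),((283,350),14),((356,350),14)): P=cast([p],z,K,T)[0];print(P.round(1),(M.T@(P-st['position'])).round(1))
"
```

```text
[ 437.  -117.8   73. ] [47.5 -3.2 11.2]
[ 441.6 -142.4   25. ] [ 95.5  -3.4 -13.8]
[417.6  -6.7   3. ] [117.5  -3.8 124.1]
[449.  -42.7  14. ] [106.5 -28.3  83.1]
[398.4 -51.7  14. ] [106.5  23.   83.1]
```

{"op": "drive_tool", "data": {"motion": [[15,0,-1.5,0],[22,0,0,0],[22,0,0,0],[16,0,0,0],[8,0,0,0],[2,0,0,0],[0,0,0,0]]}}

```text
clock: 18.03
position: [436.7, -130.6, 35.8]
ee_rot: [0.543, -0.453, -0.542, -0.453]
contact_force: [0.1, 0.7, 0.5]
gripper_width: 60.2
```

{"op": "drive_tool", "data": {"motion": [[0,0,0,0],[0,0,0,0],[0,0,0,0],[0,0,0,0],[0,0,0,0]], "grip": 0}}

```text
clock: 18.45
position: [436.8, -130.7, 36.3]
ee_rot: [0.543, -0.453, -0.542, -0.454]
contact_force: [0.1, 0.1, 6.4]
gripper_width: 21.4
```

```bash
python3 -c "
from h import *
go((527.2,-56.4,35.5),-3.2)
t=arm.get_image('top');np.save('pics/t8.npy',t)"
```

```text
pos [ 436.8 -130.7   36.3] F [0.1 0.1 6.4] w 21.4 t 18.45 j6 0.11
toolx [ 0.002 -0.    -1.   ] tooly [-0.984 -0.178 -0.002] toolz [-0.178  0.984 -0.   ]
shift [   1.  -102.2   57. ]
jaw yaw -169.7 spin(+x=down) 13.5
```

{"op": "drive_tool", "data": {"motion": [[0,-3,2,0],[0,-8,4,0],[0,-12,7,0],[0,-14,8,0],[0,-15,9,0],[0,-15,8,0],[0,-14,8,0],[0,-11,6,0],[0,-7,3,0],[0,-3,2,0]]}}

```text
clock: 19.33
position: [526.0, -56.9, 36.3]
ee_rot: [-0.543, 0.454, 0.543, 0.452]
contact_force: [-4.8, -4.7, 9.0]
gripper_width: 21.6
```

{"op": "drive_tool", "data": {"motion": [[0,0,0,1.5],[0,0,0,3],[0,0,0,3],[0,0,0,3],[0,0,0,2],[0,0,0,1],[0,0,0,0],[0,0,0,0]]}}

```text
clock: 20.0
position: [526.3, -56.7, 36.3]
ee_rot: [-0.486, 0.514, 0.486, 0.514]
contact_force: [-2.3, -0.6, 6.3]
gripper_width: 21.4
```

```bash
python3 -c "
from h import *
go((532.8,43.4,36),-3.2)
t=arm.get_image('top');np.save('pics/t9.npy',t);K,T=campose('top')
hsv=cv2.cvtColor(t,cv2.COLOR_RGB2HSV);m=cv2.inRange(hsv,(105,100,30),(130,255,255));m[:200]=0
v,u=np.where(m[:,240:360]);print(u.min()+240,u.max()+240,v.min(),v.max(),len(u))
s=arm.get_image('side');np.save('pics/s9.npy',s)
b=blob(s,(105,120,40),(130,255,255),(200,150,380,330));Ks,Ts=campose('side');print(len(b),b.min(0),b.max(0))
i=b[:,0].argmin();j=b[:,1].argmax();print(b[i],b[j],cast([b[i],b[j]],1.5,Ks,Ts).round(1))
e=np.array([.0558,.9984]);n=np.array([-.9984,.0558]);o=np.array([540.1,174.2])
for p in cast([b[i],b[j]],1.5,Ks,Ts): print('stand',((p[:2]-o)@e).round(1),((p[:2]-o)@n).round(1))
"
```

```text
pos [526.3 -56.7  36.3] F [-2.3 -0.6  6.3] w 21.4 t 20.0 j6 -0.26
toolx [ 0. -0. -1.] tooly [-0.998  0.056 -0.   ] toolz [ 0.056  0.998 -0.   ]
shift [  0.2  -0.9 100.3]
jaw yaw 176.8 spin(+x=down) -0.0
258 309 245 257 357
1114 [259 246] [318 291]
[259 278] [271 291] [[556.4  65.1   1.5]
 [510.6  70.1   1.5]]
stand -108.1 -22.4
stand -105.6 23.7
```

{"op": "drive_tool", "data": {"motion": [[0,-0.9,3,0],[0,0,7,0],[0,0,10,0],[0,0,11,0],[0,0,11,0],[0,0,10,0],[0,0,8,0],[0,0,5,0],[0,0,3,0],[0,0,2,0]]}}

```text
clock: 20.93
position: [531.5, 13.0, 36.3]
ee_rot: [-0.486, 0.514, 0.486, 0.514]
contact_force: [0.3, -4.0, 5.8]
gripper_width: 21.3
```

{"op": "drive_tool", "data": {"motion": [[0,0,2,0],[0,0,2,0],[0,0,2,0],[0,0,2,0],[0,0,2,0],[0,0,1,0],[0,0,0,0]]}}

```text
clock: 21.52
position: [531.5, 22.8, 36.3]
ee_rot: [-0.486, 0.515, 0.485, 0.513]
contact_force: [0.4, -7.1, 5.7]
gripper_width: 21.5
```

{"op": "drive_tool", "data": {"motion": [[0,0,2,0],[0,0,2,0],[0,0,2,0],[0,0,2,0],[0,0,2,0],[0,0,2,0],[0,0,2,0],[0,0,1,0],[0,0,0,0],[0,0,0,0]]}}

```text
clock: 22.35
position: [532.1, 37.5, 36.3]
ee_rot: [-0.486, 0.515, 0.485, 0.513]
contact_force: [-0.7, -7.4, 6.9]
gripper_width: 21.2
```

```bash
python3 -c "
from h import *
go((532.8,43.4,36),-3.2)
t=arm.get_image('top');s=arm.get_image('side');np.save('pics/t10.npy',t);np.save('pics/s10.npy',s)
Ks,Ts=campose('side')
o=np.array([540.1,174.2]);e=np.array([.0558,.9984]);n=np.array([-.9984,.0558])
for a in (-85,100): print([proj([np.r_[o+a*e+b*n,14]],Ks,Ts)[0].round(1).tolist() for b in(60,-60)])
"
```

```text
pos [532.1  37.5  36.3] F [-0.7 -7.4  6.9] w 21.2 t 22.35 j6 -0.43
toolx [-0.001 -0.002 -1.   ] tooly [-0.998  0.057  0.001] toolz [ 0.057  0.998 -0.002]
shift [ 0.3 -0.4  6. ]
jaw yaw 176.8 spin(+x=down) -0.0
[[273.8, 302.7], [240.1, 269.7]]
[[199.9, 352.3], [167.5, 314.5]]
```

{"op": "drive_tool", "data": {"motion": [[0,0,2,0],[0,0,2,0],[0,0,1.5,0],[0,0,1,0],[0,0,0,0],[0,0,0,0]]}}

```text
clock: 22.95
position: [532.4, 43.9, 36.3]
ee_rot: [-0.486, 0.515, 0.485, 0.513]
contact_force: [-0.9, -7.5, 6.7]
gripper_width: 21.3
```

```bash
python3 -c "
from h import *
go((532.8,43.4,36),-3.2)
t=arm.get_image('top');s=arm.get_image('side');np.save('pics/t11.npy',t);np.save('pics/s11.npy',s)
s6=np.load('pics/s6.npy')
f=lambda i:cv2.resize(i,(400,300),interpolation=cv2.INTER_CUBIC)
a=lambda i:i[240:330,190:310]; 
save('c11',np.vstack([np.hstack([f(a(s)),f(a(s6))]),np.hstack([f(t[205:280,200:300]),f(s[290:365,145:245])])]))
"
```

```text
pos [532.4  43.9  36.3] F [-0.9 -7.5  6.7] w 21.3 t 22.95 j6 -0.45
toolx [-0.001 -0.002 -1.   ] tooly [-0.998  0.057  0.001] toolz [ 0.057  0.998 -0.002]
shift [ 0.3 -0.4 -0.5]
jaw yaw 176.8 spin(+x=down) -0.0
```

View pics/c11.png

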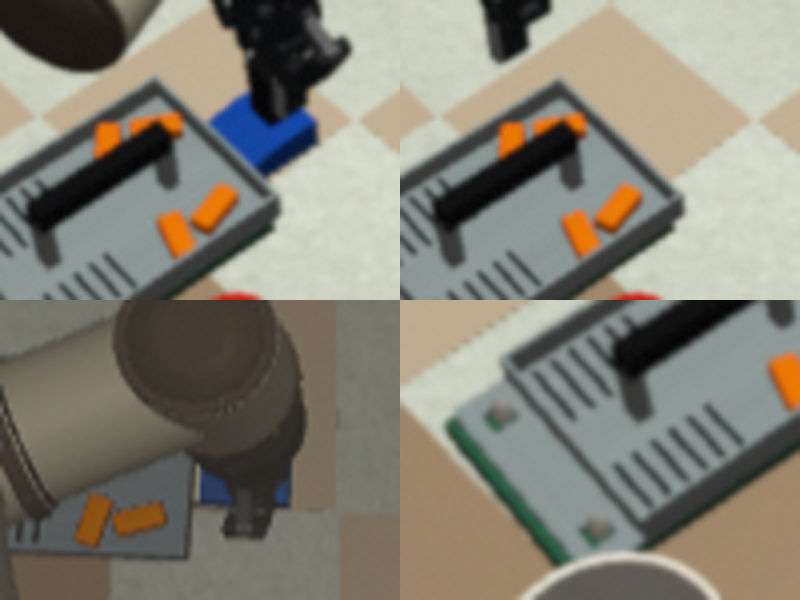

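```bash
python3 -c "
from h import *
Ks,Ts=campose('side')
g=lambda f:cv2.cvtColor(np.load(f'pics/{f}.npy'),cv2.COLOR_RGB2GRAY).astype(np.float32)
a0=g('s6')
o=np.array([540.1,174.2]);e=np.array([.0558,.9984]);n=np.array([-.9984,.0558])
pts={'cornerL':(-85,65,22),'cornerR':(-85,-65,22),'hfront':(-50,0,60),'hrear':(50,0,60),'slotsRear':(55,25,3),'bystander':None}
for f in('s9','s10','s11'):
  b=g(f)
  for k,v in pts.items():
    if v: p=proj([np.r_[o+v[0]*e+v[1]*n,14+v[2]]],Ks,Ts)[0]
    else: p=np.array([262,360.])
    x,y=p.round().astype(int); r=9
    w=b[y-r:y+r+1,x-r:x+r+1]; M=np.eye(2,3,dtype=np.float32); ref=a0[y-r:y+r+1,x-r:x+r+1]
    try: c,M=cv2.findTransformECC(ref,w,M,cv2.MOTION_TRANSLATION)
    except Exception as ex: print(f,k,'fail');continue
    d=M[:,2]
    if v:
      P=np.r_[o+v[0]*e+v[1]*n,14+v[2]]
      J=np.c_[proj([P+np.r_[e,0]],Ks,Ts)[0]-proj([P],Ks,Ts)[0],proj([P+[0,0,1]],Ks,Ts)[0]-proj([P],Ks,Ts)[0]]
      q=np.linalg.solve(J,d)
    print(f,k,d.round(2),round(c,3),'slide,lift' if v else '',q.round(1) if v else '')
"
```

```text
s9 cornerL [-0.13  0.89] 0.948 slide,lift [ 0.5 -2.6]
s9 cornerR [0.01 0.  ] 1.0 slide,lift [-0. -0.]
s9 hfront [-0.    0.01] 1.0 slide,lift [ 0. -0.]
s9 hrear [ 0.02 -0.03] 1.0 slide,lift [-0.1  0. ]
s9 slotsRear [0.01 0.01] 1.0 slide,lift [-0. -0.]
s9 bystander [-0.04  0.02] 0.999  
s10 cornerL [-0.96  2.27] 0.889 slide,lift [ 2.8 -5.3]
s10 cornerR [-0.89  0.05] 0.998 slide,lift [2.2 1.5]
s10 hfront [-1.13  0.15] 0.99 slide,lift [2.7 1.7]
s10 hrear [-1.33  0.5 ] 0.975 slide,lift [3.  0.9]
s10 slotsRear [-1.41  0.76] 0.701 slide,lift [3.3 0.5]
s10 bystander [-0.02  0.03] 1.0  
s11 cornerL [-1.05  2.26] 0.886 slide,lift [ 3.  -5.1]
s11 cornerR [-1.08 -0.22] 0.96 slide,lift [2.6 2.7]
s11 hfront [-1.2  -0.15] 0.985 slide,lift [2.8 2.7]
s11 hrear [-1.45  0.33] 0.944 slide,lift [3.2 1.7]
s11 slotsRear [-1.45  0.48] 0.64 slide,lift [3.3 1.5]
s11 bystander [-0.04  0.03] 0.999
```

```bash
cat > fit.py <<'E'
from h import *
import sys
from scipy.optimize import least_squares
o=np.array([540.1,174.2]);e=np.array([.0558,.9984]);n=np.array([-.9984,.0558])
W=lambda s:np.c_[o+s[:,:1]*e+s[:,1:2]*n,s[:,2]]
g=lambda f:cv2.cvtColor(np.load(f'pics/{f}.npy'),cv2.COLOR_RGB2GRAY)
def data(cam,f0,f1):
    K,T=campose(cam);a,b=g(f0),g(f1)
    out=[]
    # floor/slices region (z~20 world), handle top bar (z 74), front/side wall tops (z 36)
    for reg,z in (([(-70,-58),(-70,58),(80,58),(80,-58)],18),([(-50,-8),(-50,8),(50,8),(50,-8)],74),([(-86,-66),(-86,66),(-82,66),(-82,-66)],36)):
        P=np.array([(x,y,z) for x,y in reg],float);m=np.zeros_like(a);cv2.fillPoly(m,[proj(W(P),K,T).round().astype(np.int32)],255)
        if z==18:
            h=np.array([(x,y,zz) for x in(-58,58) for y in(-10,10) for zz in(18,76)],float);cv2.fillConvexPoly(m,cv2.convexHull(proj(W(h),K,T).round().astype(np.int32)),0)
        else: m=cv2.dilate(m,np.ones((3,3)))
        p=cv2.goodFeaturesToTrack(a,60,0.05,3,mask=m)
        if p is None: continue
        kw=dict(winSize=(9,9),maxLevel=1)
        q,st,er=cv2.calcOpticalFlowPyrLK(a,b,p,None,**kw);r,s2,_=cv2.calcOpticalFlowPyrLK(b,a,q,None,**kw)
        ok=(st[:,0]==1)&(np.abs(r-p).max((1,2))<.15)&(np.abs(q-p).max((1,2))<6)&(er[:,0]<8)
        p,q=p[ok,0],q[ok,0]
        X=cast(p,z,K,T);d=X[:,:2]-o;out.append((np.c_[d@e,d@n,X[:,2]],p,q,np.full(len(p),z)))
    S,p,q,z=[np.concatenate(c) for c in zip(*out)];return S,p,q,K,T,z
def move(S,x):
    sl,la,yw,li,ro=x;piv=np.array([100,0,14.])
    return R.from_euler('xyz',[ro/120,li/185,yw/100]).apply(S-piv)+piv+[sl,la,0]
def fit(pairs):
    D=[data(*p) for p in pairs]
    res=lambda x:np.concatenate([(proj(W(move(S,x)),K,T)-proj(W(S),K,T)-(q-p)).ravel() for S,p,q,K,T,z in D])
    s=least_squares(res,np.zeros(5),loss='soft_l1',f_scale=.2)
    cov=np.linalg.inv(s.jac.T@s.jac)*np.median(np.abs(res(s.x)))**2*2
    print(pairs,[len(d[0]) for d in D],'slide lat yaw(mm/100) lift roll(mm/120)',s.x.round(2),'sd',np.sqrt(np.diag(cov)).round(2),'res',np.median(np.abs(res(s.x))).round(3))
if __name__=='__main__':
    k=sys.argv[1:]
    for i in k:
        fit([('side','s6','s'+i)]); fit([('top','t6','t'+i)]); fit([('side','s6','s'+i),('top','t6','t'+i)])
E
python3 fit.py 10 11
```

```text
[('side', 's6', 's10')] [34] slide lat yaw(mm/100) lift roll(mm/120) [ 2.77 -0.33 -0.44  2.04 -0.03] sd [0.07 0.13 0.14 0.48 0.28] res 0.089
[('top', 't6', 't10')] [2] slide lat yaw(mm/100) lift roll(mm/120) [ 3.87  1.53  0.42 -0.62  1.25] sd [16.92 16.96 19.53  6.18 77.56] res 0.0
[('side', 's6', 's10'), ('top', 't6', 't10')] [34, 2] slide lat yaw(mm/100) lift roll(mm/120) [ 2.79 -0.29 -0.53  2.31 -0.01] sd [0.06 0.12 0.11 0.37 0.27] res 0.088
[('side', 's6', 's11')] [33] slide lat yaw(mm/100) lift roll(mm/120) [ 2.7  -0.45 -0.39  2.68 -0.14] sd [0.08 0.16 0.16 0.61 0.32] res 0.105
[('top', 't6', 't11')] [2] slide lat yaw(mm/100) lift roll(mm/120) [ 4.69  2.04  0.92 -2.    1.55] sd [nan nan nan nan nan] res 0.0
[('side', 's6', 's11'), ('top', 't6', 't11')] [33, 2] slide lat yaw(mm/100) lift roll(mm/120) [ 2.74 -0.39 -0.5   3.08 -0.11] sd [0.07 0.14 0.12 0.45 0.3 ] res 0.099fit.py:32: RuntimeWarning: invalid value encountered in sqrt
  print(pairs,[len(d[0]) for d in D],'slide lat yaw(mm/100) lift roll(mm/120)',s.x.round(2),'sd',np.sqrt(np.diag(cov)).round(2),'res',np.median(np.abs(res(s.x))).round(3))
```

```bash
python3 -c "
from h import *
K,T=campose('top')
o=np.array([540.1,174.2]);e=np.array([.0558,.9984]);n=np.array([-.9984,.0558])
for f in('t10','t11'):
    t=np.load(f'pics/{f}.npy')
    for v in (248,250,252,254): print(f,v,[tuple(int(c) for c in t[v,u]) for u in range(242,254)])
for x,z in((-82,41),(-82,19),(-88,17),(-110,25)): print(x,z,proj([np.r_[o+x*e+20*n,z]],K,T).round(1))
"
```

```text
t10 248 [(89, 93, 94), (88, 92, 94), (90, 94, 95), (89, 92, 94), (87, 91, 91), (80, 82, 82), (59, 59, 58), (42, 59, 95), (51, 63, 96), (108, 110, 111), (106, 107, 110), (43, 57, 88)]
t10 250 [(88, 91, 92), (88, 92, 93), (88, 91, 92), (88, 91, 92), (87, 91, 92), (73, 74, 71), (56, 57, 64), (43, 59, 96), (55, 66, 97), (124, 120, 113), (99, 102, 106), (43, 60, 95)]
t10 252 [(89, 93, 94), (89, 93, 94), (88, 92, 93), (88, 91, 93), (88, 91, 92), (69, 69, 67), (56, 59, 67), (45, 60, 96), (57, 67, 97), (134, 127, 115), (74, 84, 100), (40, 57, 94)]
t10 254 [(88, 91, 93), (88, 91, 92), (87, 91, 92), (87, 91, 91), (89, 92, 93), (67, 67, 65), (51, 60, 72), (42, 58, 95), (64, 75, 100), (131, 124, 114), (65, 77, 99), (41, 57, 94)]
t11 248 [(88, 92, 93), (89, 93, 93), (90, 93, 93), (89, 93, 93), (90, 93, 94), (75, 75, 72), (78, 74, 68), (131, 124, 114), (57, 73, 100), (40, 52, 83), (43, 48, 64), (40, 41, 41)]
t11 250 [(88, 92, 92), (88, 92, 91), (88, 92, 92), (88, 91, 92), (86, 91, 91), (71, 71, 68), (83, 80, 73), (132, 125, 115), (54, 67, 95), (42, 59, 96), (42, 58, 96), (41, 58, 94)]
t11 252 [(89, 92, 93), (88, 92, 93), (88, 92, 92), (88, 92, 92), (87, 91, 92), (70, 69, 65), (94, 89, 82), (131, 124, 114), (41, 58, 95), (41, 58, 95), (41, 58, 95), (42, 58, 95)]
t11 254 [(88, 91, 92), (87, 91, 92), (89, 92, 93), (88, 92, 92), (88, 91, 93), (65, 64, 60), (99, 94, 86), (124, 118, 109), (43, 59, 95), (42, 58, 95), (42, 59, 95), (42, 58, 96)]
-82 41 [[247.2 251.5]]
-82 19 [[248.3 252.9]]
-88 17 [[250.7 253.1]]
-110 25 [[258.6 253. ]]
```

{"op": "drive_tool", "data": {"motion": [[0,0,1,0],[0,0,1,0],[0,0,1,0],[0,0,0,0],[0,0,0,0],[0,0,0,0]]}}

```text
clock: 23.55
position: [532.6, 46.8, 36.3]
ee_rot: [-0.486, 0.515, 0.485, 0.513]
contact_force: [-1.1, -9.6, 7.0]
gripper_width: 21.6
```

```bash
python3 -c "
from h import *
go((532.8,46.4,36),-3.2)
t=arm.get_image('top');s=arm.get_image('side');np.save('pics/t12.npy',t);np.save('pics/s12.npy',s)
for v in (248,250,252,254): print(v,[tuple(int(c) for c in t[v,u]) for u in range(244,254)])
"; python3 fit.py 12 2>&1 | grep -v Warn
```

```text
pos [532.6  46.8  36.3] F [-1.1 -9.6  7. ] w 21.6 t 23.55 j6 -0.45
toolx [-0.001 -0.002 -1.   ] tooly [-0.998  0.057  0.001] toolz [ 0.057  0.998 -0.002]
shift [ 0.3 -0.3 -0.4]
jaw yaw 176.7 spin(+x=down) -0.1
248 [(88, 92, 92), (89, 92, 93), (89, 92, 93), (73, 73, 71), (70, 70, 67), (56, 73, 98), (40, 52, 79), (43, 48, 65), (43, 41, 36), (43, 40, 36)]
250 [(87, 91, 92), (87, 91, 91), (87, 91, 91), (68, 68, 63), (74, 72, 68), (46, 62, 94), (41, 58, 94), (42, 59, 95), (41, 58, 94), (42, 55, 84)]
252 [(88, 92, 92), (88, 91, 92), (87, 91, 91), (68, 69, 64), (81, 78, 75), (42, 59, 96), (44, 59, 95), (43, 59, 94), (41, 58, 94), (40, 57, 94)]
254 [(89, 92, 92), (87, 91, 92), (88, 91, 92), (62, 61, 58), (81, 84, 90), (41, 57, 94), (43, 58, 95), (41, 58, 95), (43, 59, 95), (44, 59, 96)]
[('side', 's6', 's12')] [33] slide lat yaw(mm/100) lift roll(mm/120) [ 2.69 -0.62 -0.36  2.67 -0.09] sd [0.07 0.14 0.14 0.55 0.29] res 0.093
[('top', 't6', 't12')] [2] slide lat yaw(mm/100) lift roll(mm/120) [ 4.63  2.14  0.9  -1.25  1.6 ] sd [ 5.56  5.61  6.49  1.98 25.75] res 0.0
[('side', 's6', 's12'), ('top', 't6', 't12')] [33, 2] slide lat yaw(mm/100) lift roll(mm/120) [ 2.74 -0.53 -0.51  3.27 -0.06] sd [0.06 0.11 0.1  0.37 0.25] res 0.082
```

```bash
python3 -c "
from h import *
a=np.load('pics/top0.npy').astype(int);b=np.load('pics/t12.npy').astype(int)
for k,(x0,y0,x1,y1) in dict(brush=(270,178,330,198),bowl=(200,138,246,182),pumpkin=(343,133,392,180),spoon=(357,298,440,332),red=(450,245,540,300),jug=(110,285,172,342),jar=(185,288,220,315)).items(): print(k,(abs(a-b)[y0:y1,x0:x1].max(2)>40).sum())
arm.job_done()"
```

```text
brush 0
bowl 0
pumpkin 0
spoon 0
red 44
jug 193
jar 253
the job is handed in; nothing more can be done
```

The tray is seated on its pegs with the wedge pushed under the middle of its front edge. I handed the job in at about 23.6 s, still gripping and holding the wedge. Hand-in gave no verdict, and my measures of the lift disagree.

- **Seating:** after release, the side image showed both white pegs through the flange holes, and the tray looked flat. As the wedge went in, the tray slid back about 2.7 mm within its hole clearance. In the last side picture I looked at, 3 mm before the final push, it was still on both pegs.
- **Lift:** the top view's pixels show the white stripe half under the tray's edge, which by the wedge's shape means about 5 mm. Tracking the tray in the side camera gave only about 3.3 mm (± 0.4). It found no sideways tilt, so both corners seem to be off the rails. I went by the stripe and stopped there.
- **Forces:** the last reading showed about 10 N of horizontal push and 7 N vertically. No reading I saw came near the limits.
- **Other things on the table:** comparing the first and last top views, the brush, bowl, pumpkin and spoon had no changed pixels. The red tray, jug and jar regions did show changes. I put those down to the arm crossing the view, since the jar had not moved in the side view and nothing was sent near the red tray or the jug. I did not check those two separately.

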